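# Push in the tray and throw back the lid of a jewelry organizer

### The job

Get the pink jewelry organizer ready for picking a ring: first push its pull-out tray fully home while the lid is still shut, then flip the lid up by its front lip and over past upright, so that it stays thrown back against its stop by its own weight. Only push with the fingertips or the outside of the fingers: do not pinch the lid or the tray, do not pull the tray farther out, and leave the lipstick, votive glass, ring dish and hairbrush where they stand. Finish with the hand clear.

Things in the scene. Friction and masses are not known exactly. Their poses are not given: they have to be found in the camera images.
- organizer: Pink plastic jewelry organizer, 120 deep (x) by 200 wide (y), rim 76 high, 86 high with the lid shut; fixed to the dresser top. Origin at the centre of its underside, z up; its front (tray and lip side) faces its own -x (the robot's right-hand side, give or take 20 degrees), its hinge is at its own +x side. Front wall plane at x = -60 mm.
- tray (a joint): Pull-out tray, slides along the organizer's x. In m: 0 = fully home, grows as pulled out to -x; starts 0.025 to 0.05, stops at 0 and 0.08. Friction about 1 N, stays where left; 15 N of push does no harm. Front plate 186 wide, 6 thick, heights 7 to 43 mm; pressing both its sides at once is pinching.
- pull_front (a point): Centre of the front face of the tray's chrome pull, a bar 120 wide (y), 18 high and 28 deep fixed on the tray's front. Moves with the tray. 25 mm above the dresser; the bar spans heights 16 to 34 mm. With the tray home this point is 28 mm ahead of the organizer's front wall.
- lid (a joint): Lid hinged along the organizer's far (+x) rim, in rad: 0 = shut (level), grows as the front rises; 1.57 = upright, stop at 1.95. Below about 1.5 it falls shut, beyond it falls open to the stop. 0.08 to 0.17 kg, about 1 N at the lip lifts it. Flat underside at rim height; top 10 mm above, set back 4 mm at the front and sides. Pressing top and underside at once is pinching.
- hinge_mid (a point): Middle of the lid's hinge line, 76 mm high, at x = +60 mm in the organizer's frame. The line runs along the organizer's y.
- lip_edge (a point): Middle of the front lower edge of the lid's lip; turns with the lid. The lip is a dark pink ledge 120 wide (y), 4 to 7 thick, that juts out 22 mm ahead of the organizer's front wall; its underside is level with the rim (76 mm high, lid shut) and 142 mm from the hinge line. The space below it is free down to the tray's pull.
- lipstick: Bystander: chrome lipstick tube standing upright, 22 across, 77 high, origin at the centre of its base.
- votive: Bystander: empty clear glass votive holder, 64 across the rim, 62 high, origin at the centre of its base.
- ring_dish: Bystander: white ceramic hand-shaped ring dish, about 115 long (fingers to its +x), 75 wide, 28 high, origin under the palm.
- hairbrush: Bystander: wooden hairbrush lying bristles up along its own x (head to +x), 193 long, 52 wide, 28 high, origin underneath near its middle.
There are look-alikes about, which are no part of the job. Leave any purple, turquoise or yellow look-alike of the organizer alone.

How it is judged (in metres and radians):
On the way, in this order (a step that is already met when the one before it is completed fails the run):
1. the tray is fully home while the lid is still shut (value of joint tray below 0.005 m and value of joint lid below 0.15 rad), for 0.1 s.
2. the lid has gone over centre and lies back (value of joint lid above 1.85 rad), for 0.2 s.
At the end, for the whole second after the job is handed in: The tray is home within 5 mm, the lid rests thrown back beyond 1.85 rad (106 degrees from shut, stop at 1.95) by its own weight, and the four bystanders are within 15 mm of their places and not tipped (value of joint tray below 0.005 m and value of joint lid above 1.85 rad and velocity of joint lid between -0.1 and 0.1 rad/s and distance of each of lipstick, votive, ring_dish, hairbrush from where it was at the start of the episode below 0.015 m and angle between each of lipstick, votive, ring_dish, hairbrush's own z axis and vertical below 0.3 rad); the robot touches nothing.
It fails at once if a bystander is shifted more than 15 mm, lifted or tipped (distance of any of lipstick, votive, ring_dish, hairbrush from where it was at the start of the episode above 0.015 m or angle between any of lipstick, votive, ring_dish, hairbrush's own z axis and vertical above 0.3 rad).
It fails at once if the lid is pinched (top and underside pressed at once) ((contact force between the fingers and lid_c2 above 1.5 N or contact force between the fingers and lid_c3 above 1.5 N) and (contact force between the fingers and lid_c0 above 1.5 N or contact force between the fingers and lid_c1 above 1.5 N)).
It fails at once if the tray is pinched by its front wall ((contact force between the fingers and tray_c0 above 1.5 N or contact force between the fingers and tray_c1 above 1.5 N) and contact force between the fingers and tray_c2 above 1.5 N).
It fails at once if the tray is pulled out farther (value of joint tray above 0.06 m).
It also fails if it takes over 53 s, if anything falls off the work surface, if the arm or the gripper's body presses on something with over 40 N, if the wrist force passes 120 N, or if a joint passes its speed limit or range.

### The arm

A 6-joint arm with a two-finger parallel gripper is mounted at the origin on the work surface. World frame = base frame: x ahead of the robot, y to its left, z up, the work surface at z = 0. Lengths are in m, angles in degrees, forces in N, time in s.
With the tool pointing down it reaches from about 0.3 to 0.875 m from the base axis. Payload 4.2 kg.
Tool frame: the origin (TCP) lies midway between the tips of the shut fingers; the grasp point (between the pads) lies 19 mm behind it (r.hold_point_z is the distance from the TCP to the grasp point, in m); x points along the fingers, y is the direction in which the jaws open and shut, and the axes are right-handed (so a half turn about x gives the same grasp; the last joint's range is limited). The gripper opens to 85 mm and grips with 20 to 120 N. Pads are 22 mm wide; open, the fingers measure 114 mm over their backs; the gripper's body (76 mm by 85 mm) begins 54 mm behind the grasp point. The pads swing forward as they close: fully open they stand 13 mm farther back than shut.
Start: joints at [70.359, 18.312, 89.639, -0, 72.044, -1.146], TCP at [0.182, 0.545, 0.231] pointing down, gripper open.
Joint ranges: [-177.97, 177.97], [-48.28, 115.42], [12.27, 149.76], [-77.06, 257.06], [2.81, 150.46], [-146.56, 146.56]. Speed limits (degrees/s): [147.25, 147.25, 180, 180, 180, 180].

### API

Orientations are given as a 3x3 rotation matrix whose columns are the frame's x, y, z axes.
In Python, from workcell import r gives the robot as it stands.
- The arm moves only by the tool carry_out, never from a script. Its argument "series" is a list of rows, each an object with "slide": the shift along the tool's x, y, z in m, a list of three; "turn": the turn about the tool's x in degrees. In form: [{"slide": [tx, ty, tz], "turn": turn}, ...]. A call has 1 to 20 rows; each row shifts and turns the commanded pose from where the row before left it, along the tool's axes as they then stand; what a row does not reach is not made up. A row lasts 1/12 s, in which the tool goes at most 41.7 mm and 7.16 degrees, less where a joint would pass 70% of its speed; a pose out of reach is approached as far as the arm can. A call is refused whole if a number of a shift passes 0.0417 or a number of a turn 7.16, either way. A call with a gripper value outside its range is refused whole. "hand" is the opening, from -1 (shut) to 1 (fully open), set as the call begins (left out, the last holds). The fingers move at their own pace and stop on an object; the grip force is fixed at half the most. Time passes only in rows, so rows that do not move let the fingers close. It gives the time, the measured TCP pose, the force and the opening at its end, in the units of the state.
- r.observe(): the state, without advancing time (a new reading comes with each control period).
- r.camera(name): name is "scene" or "side" or "wrist"; returns the picture (420x560x3 uint8, blue, green, red); there is no depth.
- r.get_calibration(name): a dict with "camera_matrix" (3x3 intrinsics, pixels), "pose" (4x4, takes a point from camera to world coordinates); the wrist camera has in their place "tool_from_camera" (4x4, takes a point from camera to tool coordinates, whose origin is the TCP and whose axes are the tool frame's). Camera axes: x right, y down, z forward; pixel columns grow to the right and rows downward; lengths in m; the calibration is good to about 2 mm. A picture is of the moment at which its call begins: read the wrist's pose just before it. get_calibration takes no time and is no camera call.
- r.hand_in(): hands the job in, once; it reports no verdict.
The state is a dict: "time": time; "qpos": joint angles; "qd": joint speeds; "effort": joint torques, N m; "position": TCP position; "tool_rot": TCP orientation; "force": force on the tool from outside, world axes, zero at the start; "ft_torque": the same for the moment, N m; "opening": finger opening in m.
Only numpy, scipy, OpenCV 4.12 (cv2) and the standard library are available. Lean on these libraries where they do the work, as an engineer would, in place of code of your own. Each camera call takes 0.05 s, during which the arm holds its last target.

## Working session

There is one attempt and no reset: what is moved stays moved. The work goes in short steps, Python scripts to look and compute and a tool call to move; the robot and the scene stay as the last step left them, time stands still between calls to the robot, and variables do not carry over. Pictures are saved under pics/ and viewed, and the job is handed in when it is done.

Besides the shell and the picture viewer there is one more tool, called after "Emit:" as name([rows], argument=value, ...), one row to a line, values as JSON. carry_out: Moves the arm, as the interface text tells. Its arguments: {"type":"object","properties":{"series":{"type":"array"},"hand":{"type":"number"}},"required":["series"]}

```bash
mkdir -p pics; ls; python3 - <<'E'
from workcell import r
import cv2
o=r.observe();print({k:o[k] for k in ['time','position','tool_rot','opening','force']})
for n in ['scene','side','wrist']:
    cv2.imwrite(f'pics/{n}0.png',r.camera(n)); c=r.get_calibration(n);print(n,c)
E
```

```text
pics
{'time': 0.0, 'position': array([0.18223998, 0.54485401, 0.23047898]), 'tool_rot': array([[-6.12272177e-04,  3.17253413e-01,  9.48340602e-01],
       [-1.65959783e-03,  9.48339151e-01, -3.17253999e-01],
       [-9.99998435e-01, -1.76810980e-03, -5.41286004e-05]]), 'opening': 0.08531757667769646, 'force': array([-0.49637157, -0.95833369,  0.62263551])}
scene {'camera_matrix': array([[395.32646916,   0.        , 286.434932  ],
       [  0.        , 395.32646916, 207.10726584],
       [  0.        ,   0.        ,   1.        ]]), 'pose': array([[-0.3374511 ,  0.57982516, -0.74157234,  1.1534946 ],
       [ 0.94114555,  0.22394779, -0.25316484,  0.2461714 ],
       [ 0.01928214, -0.78335826, -0.6212713 ,  0.61178966],
       [ 0.        ,  0.        ,  0.        ,  1.        ]])}
side {'camera_matrix': array([[407.13393845,   0.        , 279.22798466],
       [  0.        , 407.13393845, 206.82308602],
       [  0.        ,   0.        ,   1.        ]]), 'pose': array([[ 0.89302696, -0.23737684,  0.38230234,  0.1746268 ],
       [-0.44937736, -0.42562843,  0.78543009, -0.74478462],
       [-0.02372417, -0.87320827, -0.48676944,  0.57611724],
       [ 0.        ,  0.        ,  0.        ,  1.        ]])}
wrist {'camera_matrix': array([[297.82253792,   0.        , 280.73348551],
       [  0.        , 297.82253792, 210.72616808],
       [  0.        ,   0.        ,   1.        ]]), 'tool_from_camera': array([[ 4.26467130e-05, -2.89879124e-01,  9.57063264e-01,
        -1.41041092e-01],
       [ 9.99999996e-01, -6.10965539e-05, -6.30651396e-05,
        -5.44740962e-04],
       [ 7.67545347e-05,  9.57063263e-01,  2.89879120e-01,
        -7.35798531e-02],
       [ 0.00000000e+00,  0.00000000e+00,  0.00000000e+00,
         1.00000000e+00]])}
```

View pics/scene0.png

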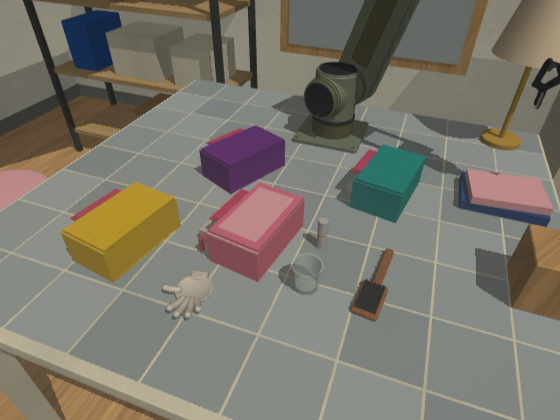

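View pics/side0.png

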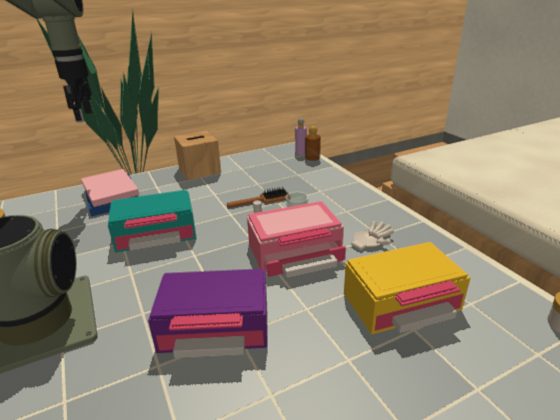

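View pics/wrist0.png

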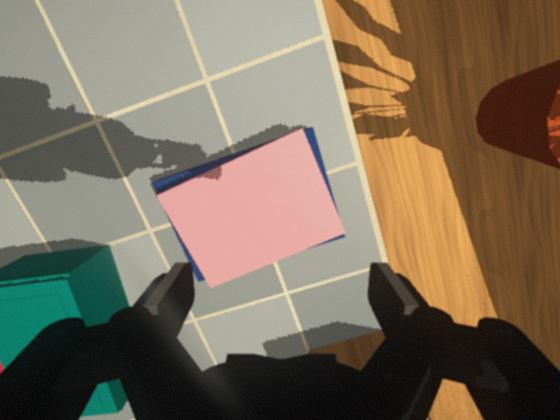

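The pink organizer is at scene (256,225) and side (297,238). The look-alikes are purple at scene (243,158), teal at (390,180) and yellow at (125,228). The pink book at (507,185) has no lip or tray. Next I'll enlarge the pink organizer to confirm it and measure it.

```bash
python3 - <<'E'
import cv2
a=cv2.imread('pics/scene0.png')[170:320,155:355]
cv2.imwrite('pics/sc1.png',cv2.resize(a,None,fx=4,fy=4,interpolation=cv2.INTER_CUBIC))
a=cv2.imread('pics/side0.png')[180:290,220:400]
cv2.imwrite('pics/si1.png',cv2.resize(a,None,fx=4.4,fy=4.4,interpolation=cv2.INTER_CUBIC))
E
```

```text
(no output)
```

View pics/sc1.png

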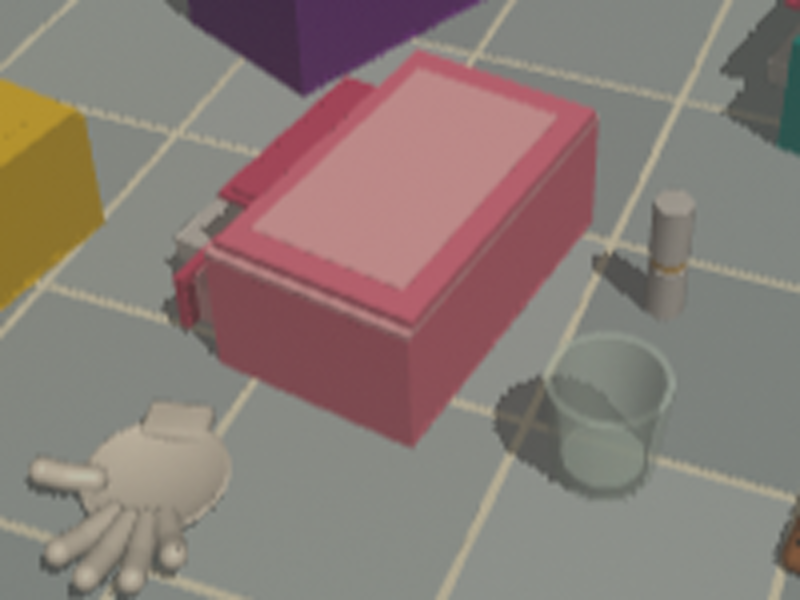

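View pics/si1.png

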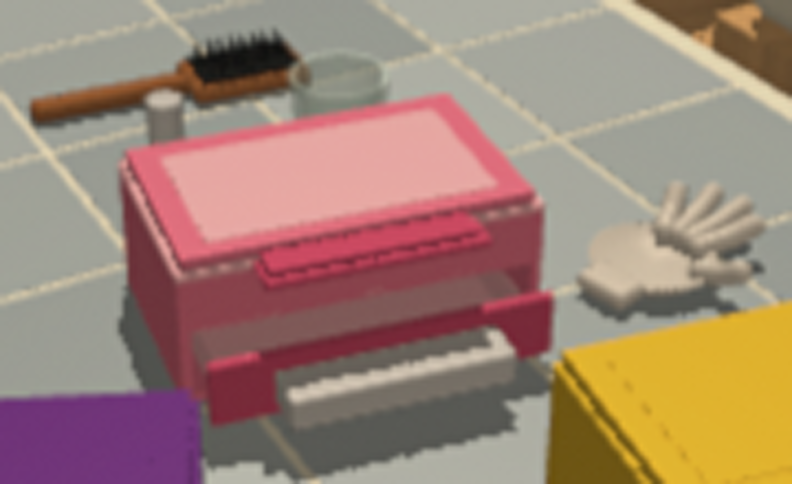

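```bash
cat > h.py <<'E'
import numpy as np, cv2
from workcell import r
def proj(n,P):
    c=r.get_calibration(n);T=np.linalg.inv(c['pose']);q=(T[:3,:3]@np.atleast_2d(P).T).T+T[:3,3]
    p=(c['camera_matrix']@q.T).T;return p[:,:2]/p[:,2:]
def ray(n,u,v,z):
    c=r.get_calibration(n);d=c['pose'][:3,:3]@np.linalg.solve(c['camera_matrix'],[u,v,1]);o=c['pose'][:3,3]
    return o+d*(z-o[2])/d[2]
E
cat > fit.py <<'E'
from h import *
from scipy.optimize import least_squares
S=[((60,-100,0),(412,446)),((-60,-100,0),(218,362)),((60,-100,76),(412,333)),((-60,-100,76),(211,253)),((60,100,76),(597,122)),((-82,-60,78),(222,197))]
D=[((-60,-100,76),(543,203)),((-60,100,76),(182,275)),((-82,60,76),(268,287)),((-82,-60,76),(491,245)),((60,100,76),(122,162)),
((-88,60,34),(288,395)),((-88,60,16),(293,430)),((-88,-60,34),(513,350)),((-88,-60,16),(515,374))]
pS=np.array([( (155+(x+.5)/4-.5),170+(y+.5)/4-.5) for _,(x,y) in S]); pD=np.array([(220+(x+.5)/4.4-.5,180+(y+.5)/4.4-.5) for _,(x,y) in D])
LS=np.array([a for a,_ in S])/1e3; LD=np.array([a for a,_ in D])/1e3
def W(L,p):
    L=L.copy();L[np.isclose(L[:,0],-.088),0]-=p[3];c,s=np.cos(p[2]),np.sin(p[2])
    return L@np.array([[c,-s,0],[s,c,0],[0,0,1]]).T+[p[0],p[1],0]
def f(p): return np.r_[(proj('scene',W(LS,p))-pS).ravel(),(proj('side',W(LD,p))-pD).ravel()]
s=least_squares(f,[.5,.05,1.57,.03],loss='soft_l1')
print(s.x,np.degrees(s.x[2]));print(np.round(f(s.x).reshape(-1,2),1))
for n,u,v,z in [('lip',155+665/4,170+310/4,0),('vot',155+605/4,170+470/4,0),('dish',155+155/4,170+470/4,.01),('bh',370,300,.0),('bt',390,255,0)]: print(n,ray('scene',u,v,z))
E
python3 fit.py
```

```text
[ 0.56415251 -0.01853328  1.41890965  0.02833375] 81.29753439648434
[[ 0.4  1.1]
 [ 0.6  0.7]
 [-0.6  2.6]
 [-1.6  1.3]
 [ 0.3 -0.5]
 [-1.1 -0.2]
 [-0.   0.8]
 [-1.6  1.2]
 [-0.5  0.3]
 [-0.2 -0.6]
 [-1.2  0.6]
 [ 0.4  0.6]
 [-0.6 -0.7]
 [ 0.5 -0.5]
 [-0.3  0.5]]
lip [0.53083251 0.11727537 0.        ]
vot [0.65080936 0.12025968 0.        ]
dish [ 0.73609088 -0.08211068  0.01      ]
bh [0.63684737 0.24494932 0.        ]
bt [0.49988521 0.26382599 0.        ]
```

The crop confirms the pink organizer: its tray is out about 28 mm, the lid is shut, and its front faces −y with yaw 81.3°. I'll shut the hand and travel high, with the shift in tool axes being about y −0.561, z +0.567, then turn by +80.2°.

Emit:
carry_out([
  {"slide": [0, -0.0187, 0.0189], "turn": 0},
  {"slide": [0, -0.0187, 0.0189], "turn": 0},
  {"slide": [0, -0.0187, 0.0189], "turn": 0},
  {"slide": [0, -0.0187, 0.0189], "turn": 0},
  {"slide": [0, -0.0187, 0.0189], "turn": 0},
  {"slide": [0, -0.0187, 0.0189], "turn": 0},
  {"slide": [0, -0.0187, 0.0189], "turn": 0},
  {"slide": [0, -0.0187, 0.0189], "turn": 0},
  {"slide": [0, -0.0187, 0.0189], "turn": 0},
  {"slide": [0, -0.0187, 0.0189], "turn": 0},
  {"slide": [0, -0.0187, 0.0189], "turn": 0},
  {"slide": [0, -0.0187, 0.0189], "turn": 0},
  {"slide": [0, -0.0187, 0.0189], "turn": 0},
  {"slide": [0, -0.0187, 0.0189], "turn": 0},
  {"slide": [0, -0.0187, 0.0189], "turn": 0},
], hand=-1)

```text
time: 1.4
position: [0.3624, 0.1881, 0.2312]
tool_rot: [[-0.0, 0.317, 0.948], [0.0, 0.948, -0.317], [-1.0, -0.0, -0.0]]
force: [-0.2, 0.5, -0.1]
opening: 0.0
```

Emit:
carry_out([
  {"slide": [0, -0.0187, 0.0189], "turn": 0},
  {"slide": [0, -0.0187, 0.0189], "turn": 0},
  {"slide": [0, -0.0187, 0.0189], "turn": 0},
  {"slide": [0, -0.0187, 0.0189], "turn": 0},
  {"slide": [0, -0.0187, 0.0189], "turn": 0},
  {"slide": [0, -0.0187, 0.0189], "turn": 0},
  {"slide": [0, -0.0187, 0.0189], "turn": 0},
  {"slide": [0, -0.0187, 0.0189], "turn": 0},
  {"slide": [0, -0.0187, 0.0189], "turn": 0},
  {"slide": [0, -0.0187, 0.0189], "turn": 0},
  {"slide": [0, -0.0187, 0.0189], "turn": 0},
  {"slide": [0, -0.0187, 0.0189], "turn": 0},
  {"slide": [0, -0.0187, 0.0189], "turn": 0},
  {"slide": [0, -0.0187, 0.0189], "turn": 0},
  {"slide": [0, -0.0187, 0.0189], "turn": 0},
])

```text
time: 2.65
position: [0.5424, -0.1678, 0.2309]
tool_rot: [[-0.001, 0.317, 0.948], [0.0, 0.948, -0.317], [-1.0, 0.0, -0.001]]
force: [0.0, 0.8, -0.5]
opening: 0.0003
```

Emit:
carry_out([
  {"slide": [0, 0, 0], "turn": 6.68},
  {"slide": [0, 0, 0], "turn": 6.68},
  {"slide": [0, 0, 0], "turn": 6.68},
  {"slide": [0, 0, 0], "turn": 6.68},
  {"slide": [0, 0, 0], "turn": 6.68},
  {"slide": [0, 0, 0], "turn": 6.68},
  {"slide": [0, 0, 0], "turn": 6.68},
  {"slide": [0, 0, 0], "turn": 6.68},
  {"slide": [0, 0, 0], "turn": 6.68},
  {"slide": [0, 0, 0], "turn": 6.68},
  {"slide": [0, 0, 0], "turn": 6.68},
  {"slide": [0, 0, 0], "turn": 6.68},
  {"slide": [0, 0, 0], "turn": 0},
  {"slide": [0, 0, 0], "turn": 0},
])

```text
time: 3.82
position: [0.542, -0.1665, 0.231]
tool_rot: [[-0.001, 0.989, -0.148], [0.0, -0.148, -0.989], [-1.0, -0.001, -0.0]]
force: [0.0, -0.2, 0.4]
opening: -0.0
```

```bash
python3 - <<'E'
from h import *
cv2.imwrite('pics/w1.png',r.camera('wrist'))
cv2.imwrite('pics/si2.png',cv2.resize(r.camera('side')[60:310,180:430],None,fx=2.4,fy=2.4,interpolation=cv2.INTER_CUBIC))
E
```

```text
(no output)
```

View pics/w1.png

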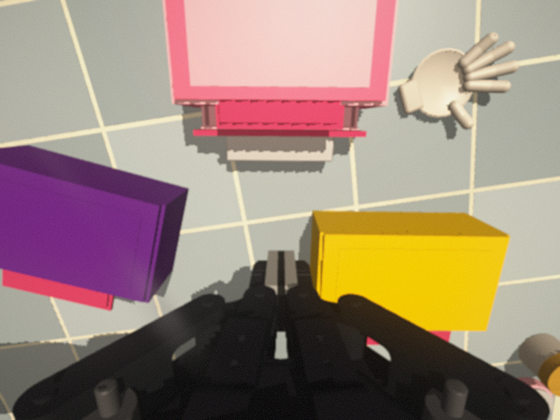

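View pics/si2.png

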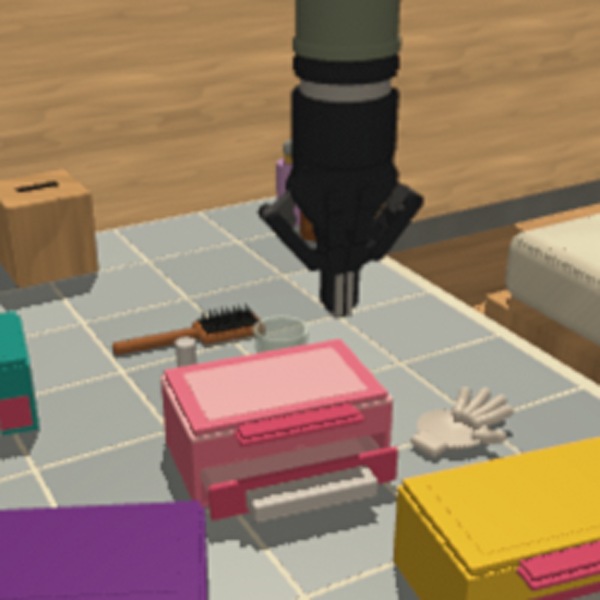

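```bash
python3 - <<'E'
from h import *
o=r.observe();c=r.get_calibration('wrist');T=np.eye(4);T[:3,:3]=o['tool_rot'];T[:3,3]=o['position'];P=T@c['tool_from_camera']
ph=np.radians(81.3);ex=np.array([np.cos(ph),np.sin(ph)]);ey=np.array([-ex[1],ex[0]]);C=np.array([.564,-.0185])
def w(u,v,z):
    d=P[:3,:3]@np.linalg.solve(c['camera_matrix'],[u,v,1]);p=P[:3,3]+d*(z-P[2,3])/d[2];q=p[:2]-C
    return np.round(p,4),np.round([q@ex,q@ey],4)
for n,a in dict(yel_tl=(313,211,.08),yel_bl=(318,330,.08),pur_r=(187,190,.08),pur_b=(149,300,.08),lipL=(217,135,.078),lipR=(343,135,.078),pullL=(228,160,.034),pullR=(330,160,.034),pullmid_bot=(280,160,.034),lidFL=(174,103,.078),lidFR=(388,104,.078),plateL=(194,134,.043),plateR=(364,134,.043)).items(): print(n,*w(*a))
E
```

```text
yel_tl [ 0.5726 -0.1868  0.08  ] [-0.1651 -0.034 ]
yel_bl [ 0.5614 -0.3319  0.08  ] [-0.3101 -0.0448]
pur_r [ 0.4501 -0.1462  0.08  ] [-0.1434  0.0933]
pur_b [ 0.3774 -0.2637  0.08  ] [-0.2706  0.1474]
lipL [ 0.4907 -0.0982  0.078 ] [-0.0898  0.0604]
lipR [ 0.6101 -0.1161  0.078 ] [-0.0895 -0.0603]
pullL [ 0.4879 -0.1274  0.034 ] [-0.1192  0.0588]
pullR [ 0.6017 -0.1445  0.034 ] [-0.1188 -0.0563]
pullmid_bot [ 0.5459 -0.1361  0.034 ] [-1.19e-01  1.00e-04]
lidFL [ 0.4572 -0.0639  0.078 ] [-0.0611  0.0987]
lidFR [ 0.654  -0.0943  0.078 ] [-0.0614 -0.1004]
plateL [ 0.4591 -0.094   0.043 ] [-0.0905  0.0923]
plateR [ 0.6392 -0.121   0.043 ] [-0.0899 -0.0898]
```

Emit:
carry_out([
  {"slide": [0.01, -0.0078, -0.0063], "turn": 0},
  {"slide": [0.016, -0.0078, -0.0063], "turn": 0},
  {"slide": [0.02, 0, 0], "turn": 0},
  {"slide": [0.02, 0, 0], "turn": 0},
  {"slide": [0.02, 0, 0], "turn": 0},
  {"slide": [0.02, 0, 0], "turn": 0},
  {"slide": [0.02, 0, 0], "turn": 0},
  {"slide": [0.02, 0, 0], "turn": 0},
  {"slide": [0.02, 0, 0], "turn": 0},
  {"slide": [0.015, 0, 0], "turn": 0},
  {"slide": [0.012, 0, 0], "turn": 0},
  {"slide": [0.008, 0, 0], "turn": 0},
  {"slide": [0.005, 0, 0], "turn": 0},
  {"slide": [0, 0, 0], "turn": 0},
])

```text
time: 5.08
position: [0.5283, -0.1516, 0.0245]
tool_rot: [[-0.001, 0.989, -0.15], [0.001, -0.15, -0.989], [-1.0, -0.001, -0.0]]
force: [-0.5, -0.3, 0.0]
opening: 0.0002
```

```bash
python3 - <<'E'
from h import *
cv2.imwrite('pics/w2.png',r.camera('wrist'))
cv2.imwrite('pics/si3.png',cv2.resize(r.camera('side')[110:310,180:430],None,fx=3,fy=3,interpolation=cv2.INTER_CUBIC))
E
```

```text
(no output)
```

View pics/w2.png

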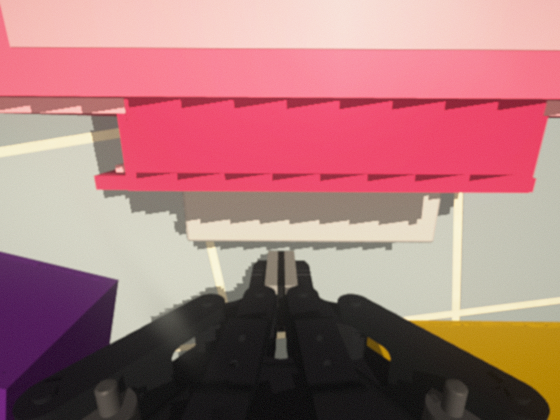

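View pics/si3.png

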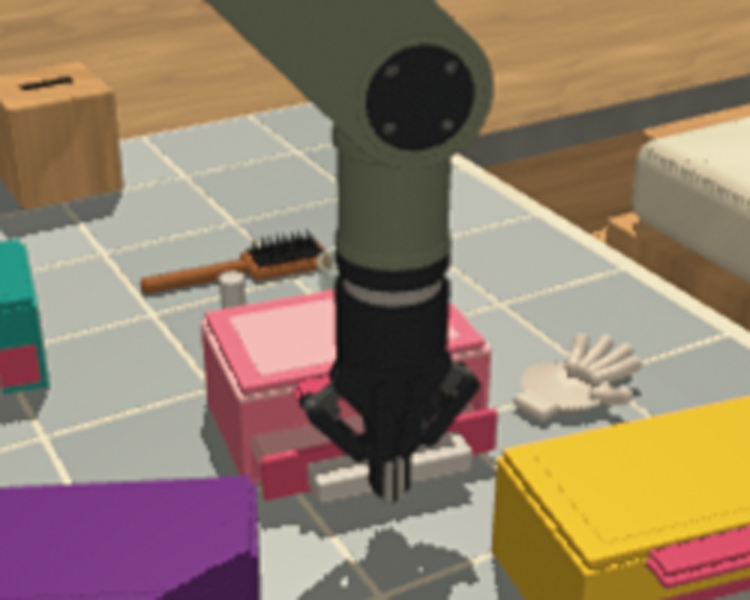

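The shut fingertips (281,260) stand just in front of the chrome bar, whose front edge is at row 240, and clear of the yellow and purple boxes. Now I'll push the tray.

Emit:
carry_out([
  {"slide": [0, 0, -0.004], "turn": 0},
  {"slide": [0, 0, -0.004], "turn": 0},
  {"slide": [0, 0, -0.004], "turn": 0},
  {"slide": [0, 0, -0.004], "turn": 0},
  {"slide": [0, 0, -0.004], "turn": 0},
  {"slide": [0, 0, -0.004], "turn": 0},
  {"slide": [0, 0, -0.004], "turn": 0},
  {"slide": [0, 0, -0.003], "turn": 0},
  {"slide": [0, 0, 0], "turn": 0},
])

```text
time: 5.93
position: [0.5332, -0.1203, 0.0252]
tool_rot: [[-0.0, 0.989, -0.15], [0.001, -0.15, -0.989], [-1.0, -0.001, -0.001]]
force: [-0.9, -0.0, 0.4]
opening: -0.0001
```

Emit:
carry_out([
  {"slide": [0, 0, -0.002], "turn": 0},
  {"slide": [0, 0, -0.002], "turn": 0},
  {"slide": [0, 0, 0], "turn": 0},
])

```text
time: 6.18
position: [0.5337, -0.1168, 0.0251]
tool_rot: [[-0.001, 0.989, -0.15], [0.0, -0.15, -0.989], [-1.0, -0.001, -0.0]]
force: [0.4, -0.6, -0.4]
opening: 0.0001
```

Emit:
carry_out([
  {"slide": [0, 0, -0.002], "turn": 0},
  {"slide": [0, 0, -0.001], "turn": 0},
  {"slide": [0, 0, 0], "turn": 0},
])

```text
time: 6.43
position: [0.5339, -0.1152, 0.0252]
tool_rot: [[-0.001, 0.989, -0.149], [-0.002, -0.149, -0.989], [-1.0, -0.001, 0.002]]
force: [-2.3, -5.3, -0.8]
opening: -0.0001
```

```bash
python3 - <<'E'
from h import *
cv2.imwrite('pics/w3.png',r.camera('wrist'))
E
```

```text
(no output)
```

View pics/w3.png

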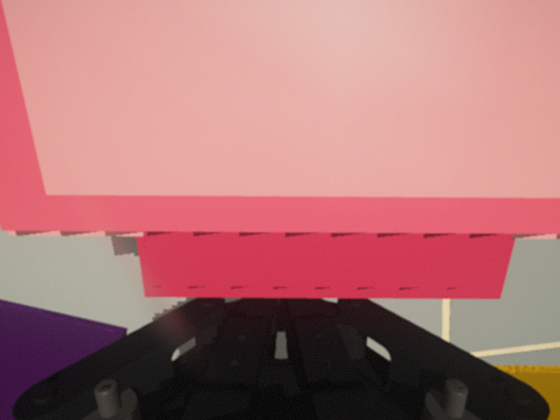

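Emit:
carry_out([
  {"slide": [0, 0, -0.002], "turn": 0},
  {"slide": [0, 0, 0], "turn": 0},
])

```text
time: 6.65
position: [0.534, -0.1151, 0.0252]
tool_rot: [[-0.001, 0.989, -0.147], [-0.005, -0.147, -0.989], [-1.0, -0.0, 0.005]]
force: [-2.0, -13.3, 0.1]
opening: 0.0001
```

```bash
python3 - <<'E'
from h import *
o=r.observe();print(o['force'],o['ft_torque'],o['position'])
cv2.imwrite('pics/si4.png',cv2.resize(r.camera('side')[160:310,200:400],None,fx=4,fy=4,interpolation=cv2.INTER_CUBIC))
E
```

```text
[ -1.96919816 -13.32008031   0.14303754] [-2.22135893  0.51484253  0.04258976] [ 0.53399338 -0.11505535  0.0252178 ]
```

View pics/si4.png

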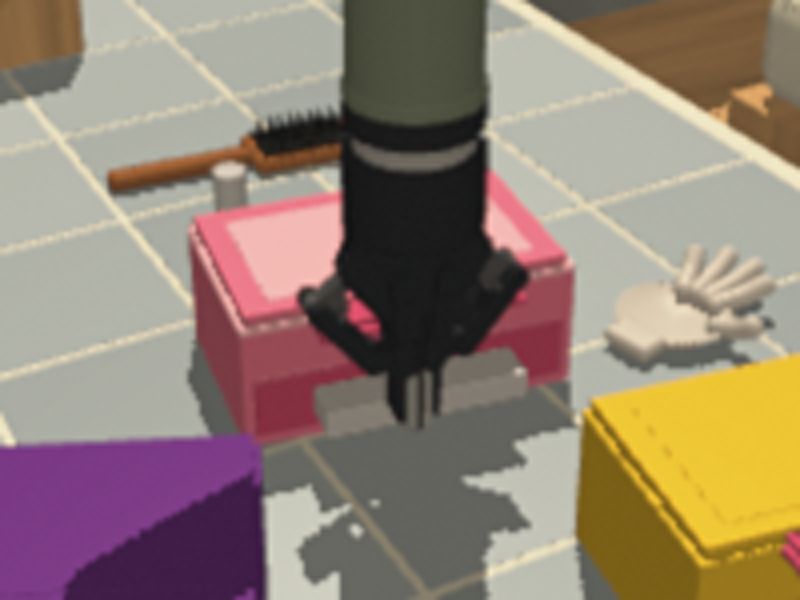

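The tray plate now sits flush with the front wall: plate at (300,400), lid shut, 13 N at the stop. I'll back off, rise to z≈0.056 and press on the front of the lip.

Emit:
carry_out([
  {"slide": [0, 0, 0.005], "turn": 0},
  {"slide": [0, 0, 0.005], "turn": 0},
  {"slide": [0, 0, 0.005], "turn": 0},
  {"slide": [-0.01, 0, 0], "turn": 0},
  {"slide": [-0.011, 0, 0], "turn": 0},
  {"slide": [-0.01, 0, 0], "turn": 0},
  {"slide": [0, 0, 0], "turn": 0},
  {"slide": [0, 0, 0], "turn": 0},
])

```text
time: 7.37
position: [0.533, -0.127, 0.0573]
tool_rot: [[0.002, 0.989, -0.15], [-0.0, -0.15, -0.989], [-1.0, 0.002, -0.0]]
force: [0.2, 0.5, 0.4]
opening: -0.0
```

Emit:
carry_out([
  {"slide": [0, 0, -0.004], "turn": 0},
  {"slide": [0, 0, -0.004], "turn": 0},
  {"slide": [0, 0, -0.004], "turn": 0},
  {"slide": [0, 0, -0.002], "turn": 0},
  {"slide": [0, 0, 0], "turn": 0},
])

```text
time: 7.78
position: [0.5344, -0.1125, 0.0559]
tool_rot: [[-0.001, 0.989, -0.15], [0.0, -0.15, -0.989], [-1.0, -0.001, -0.0]]
force: [-1.1, -0.2, -0.1]
opening: 0.0003
```

Emit:
carry_out([
  {"slide": [0, 0, -0.002], "turn": 0},
  {"slide": [0, 0, -0.002], "turn": 0},
  {"slide": [0, 0, -0.001], "turn": 0},
  {"slide": [0, 0, 0], "turn": 0},
])

```text
time: 8.12
position: [0.5351, -0.1094, 0.0562]
tool_rot: [[-0.0, 0.989, -0.149], [-0.002, -0.149, -0.989], [-1.0, -0.0, 0.002]]
force: [-0.7, -4.7, -0.1]
opening: -0.0
```

Contact with the lip, 4.7 N. I'll drag it upward by friction while pressing slightly harder.

Emit:
carry_out([
  {"slide": [0, 0, -0.001], "turn": 0},
  {"slide": [-0.002, 0, -0.0003], "turn": 0},
  {"slide": [-0.002, 0, -0.0003], "turn": 0},
  {"slide": [-0.002, 0, -0.0003], "turn": 0},
  {"slide": [-0.002, 0, -0.0003], "turn": 0},
  {"slide": [0, 0, 0], "turn": 0},
])

```text
time: 8.62
position: [0.5352, -0.1089, 0.0647]
tool_rot: [[-0.001, 0.989, -0.149], [-0.005, -0.149, -0.989], [-1.0, 0.0, 0.005]]
force: [-2.6, -11.4, 0.4]
opening: 0.0001
```

```bash
python3 - <<'E'
from h import *
cv2.imwrite('pics/w5.png',r.camera('wrist'))
cv2.imwrite('pics/si5.png',cv2.resize(r.camera('side')[160:310,200:400],None,fx=4,fy=4,interpolation=cv2.INTER_CUBIC))
E
```

```text
(no output)
```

View pics/w5.png

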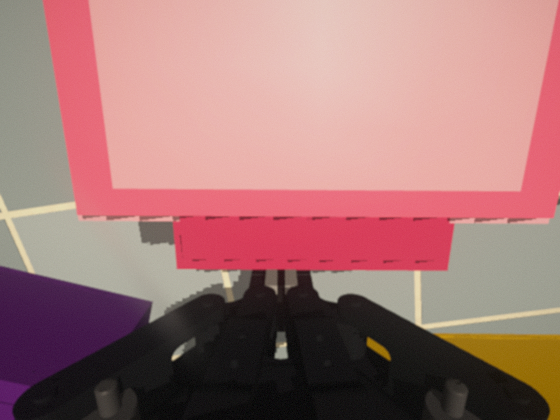

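View pics/si5.png

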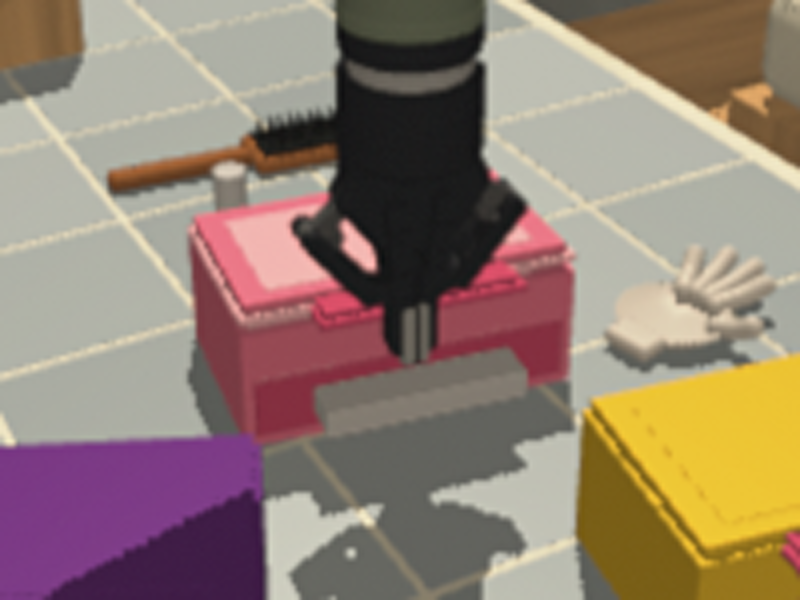

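The lid has lifted: there is a light gap under its front edge at (248,320) and its front-left corner is about 10 px higher than before. Friction holds, so I'll follow the lip's arc.

```bash
python3 - <<'E'
import numpy as np
t=np.arange(.06,1.75,.05)
for a,b in zip(t,t[1:]): print(round(b,2),round(-.142*(np.sin(b)-np.sin(a)),4),round(-.142*(np.cos(a)-np.cos(b)),4))
E
```

```text
0.11 -0.0071 -0.0006
0.16 -0.007 -0.001
0.21 -0.007 -0.0013
0.26 -0.0069 -0.0017
0.31 -0.0068 -0.002
0.36 -0.0067 -0.0023
0.41 -0.0066 -0.0027
0.46 -0.0064 -0.003
0.51 -0.0063 -0.0033
0.56 -0.0061 -0.0036
0.61 -0.0059 -0.0039
0.66 -0.0057 -0.0042
0.71 -0.0055 -0.0045
0.76 -0.0053 -0.0048
0.81 -0.005 -0.005
0.86 -0.0048 -0.0053
0.91 -0.0045 -0.0055
0.96 -0.0042 -0.0057
1.01 -0.0039 -0.0059
1.06 -0.0036 -0.0061
1.11 -0.0033 -0.0063
1.16 -0.003 -0.0064
1.21 -0.0027 -0.0066
1.26 -0.0023 -0.0067
1.31 -0.002 -0.0068
1.36 -0.0017 -0.0069
1.41 -0.0013 -0.007
1.46 -0.001 -0.007
1.51 -0.0006 -0.0071
1.56 -0.0003 -0.0071
1.61 0.0001 -0.0071
1.66 0.0005 -0.0071
1.71 0.0008 -0.0071
```

Emit:
carry_out([
  {"slide": [-0.0071, 0, -0.0006], "turn": 0},
  {"slide": [-0.007, 0, -0.001], "turn": 0},
  {"slide": [-0.007, 0, -0.0013], "turn": 0},
  {"slide": [-0.0069, 0, -0.0017], "turn": 0},
  {"slide": [0, 0, 0], "turn": 0},
])

```text
time: 9.13
position: [0.536, -0.1039, 0.0937]
tool_rot: [[0.0, 0.989, -0.149], [-0.005, -0.149, -0.989], [-1.0, 0.001, 0.004]]
force: [-2.7, -9.5, 1.8]
opening: -0.0004
```

```bash
python3 - <<'E'
from h import *
cv2.imwrite('pics/si6.png',cv2.resize(r.camera('side')[110:310,200:400],None,fx=3,fy=3,interpolation=cv2.INTER_CUBIC))
E
```

```text
(no output)
```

View pics/si6.png

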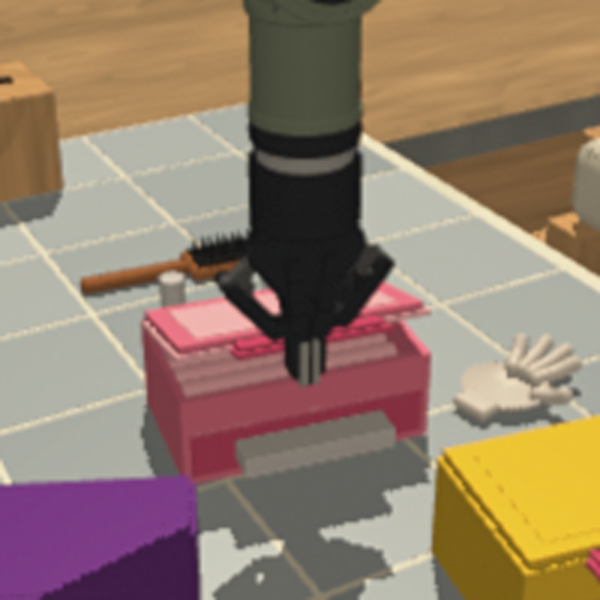

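The lid is clearly open by about 15°, with the interior visible below it at (290,360). I'll continue along the arc.

Emit:
carry_out([
  {"slide": [-0.0068, 0, -0.002], "turn": 0},
  {"slide": [-0.0067, 0, -0.0023], "turn": 0},
  {"slide": [-0.0066, 0, -0.0027], "turn": 0},
  {"slide": [-0.0064, 0, -0.003], "turn": 0},
  {"slide": [-0.0063, 0, -0.0033], "turn": 0},
  {"slide": [-0.0061, 0, -0.0036], "turn": 0},
  {"slide": [-0.0059, 0, -0.0039], "turn": 0},
  {"slide": [-0.0057, 0, -0.0042], "turn": 0},
  {"slide": [0, 0, 0], "turn": 0},
])

```text
time: 9.93
position: [0.5407, -0.0775, 0.1445]
tool_rot: [[0.003, 0.989, -0.15], [-0.002, -0.15, -0.989], [-1.0, 0.003, 0.002]]
force: [-1.5, -4.6, 3.2]
opening: -0.0003
```

```bash
python3 - <<'E'
from h import *
cv2.imwrite('pics/si7.png',cv2.resize(r.camera('side')[90:290,200:400],None,fx=3,fy=3,interpolation=cv2.INTER_CUBIC))
E
```

```text
(no output)
```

View pics/si7.png

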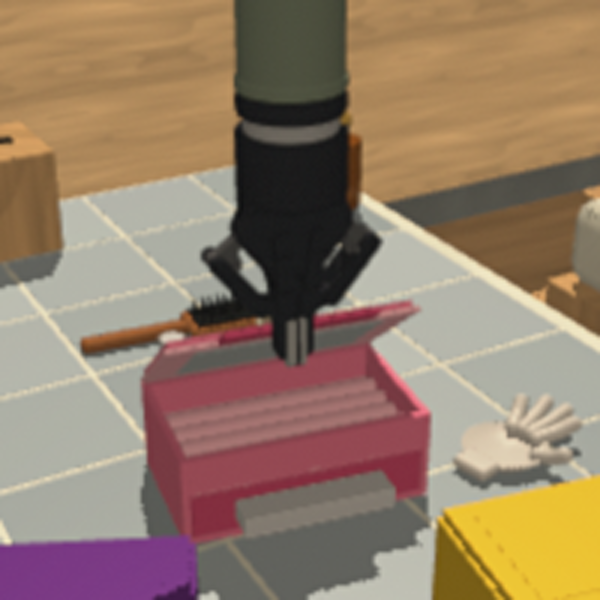

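Emit:
carry_out([
  {"slide": [-0.0055, 0, -0.0045], "turn": 0},
  {"slide": [-0.0053, 0, -0.0048], "turn": 0},
  {"slide": [-0.005, 0, -0.005], "turn": 0},
  {"slide": [-0.0048, 0, -0.0053], "turn": 0},
  {"slide": [-0.0045, 0, -0.0055], "turn": 0},
  {"slide": [-0.0042, 0, -0.0057], "turn": 0},
  {"slide": [-0.0039, 0, -0.0059], "turn": 0},
  {"slide": [-0.0036, 0, -0.0061], "turn": 0},
  {"slide": [-0.0033, 0, -0.0063], "turn": 0},
  {"slide": [-0.003, 0, -0.0064], "turn": 0},
  {"slide": [0, 0, 0], "turn": 0},
])

```text
time: 10.9
position: [0.5489, -0.0206, 0.1865]
tool_rot: [[0.001, 0.989, -0.149], [0.001, -0.149, -0.989], [-1.0, 0.001, -0.001]]
force: [0.7, 0.1, 0.4]
opening: 0.0
```

```bash
python3 - <<'E'
from h import *
cv2.imwrite('pics/si8.png',cv2.resize(r.camera('side')[70:290,180:400],None,fx=2.7,fy=2.7,interpolation=cv2.INTER_CUBIC))
E
```

```text
(no output)
```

View pics/si8.png

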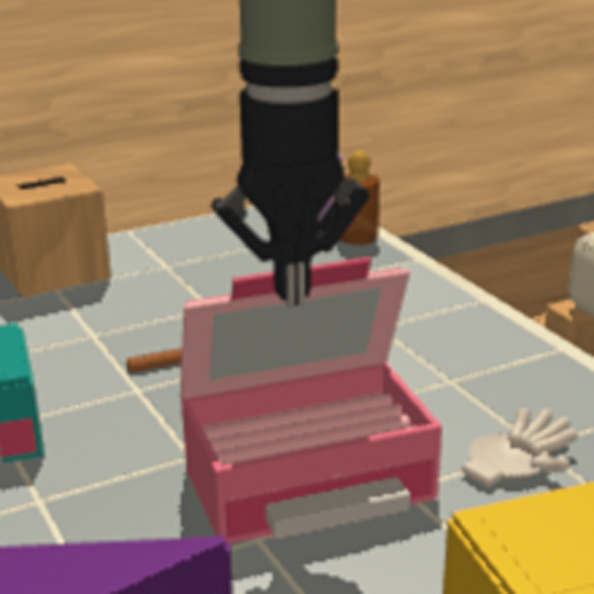

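The lid is at about 70°, with its lip at (300,275) ahead of the fingertips. Next I'll push it past upright.

Emit:
carry_out([
  {"slide": [-0.002, 0, -0.0066], "turn": 0},
  {"slide": [-0.002, 0, -0.0067], "turn": 0},
  {"slide": [-0.002, 0, -0.0068], "turn": 0},
  {"slide": [-0.0015, 0, -0.0069], "turn": 0},
  {"slide": [-0.001, 0, -0.007], "turn": 0},
  {"slide": [-0.001, 0, -0.007], "turn": 0},
  {"slide": [0, 0, -0.007], "turn": 0},
  {"slide": [0, 0, -0.007], "turn": 0},
  {"slide": [0, 0, -0.007], "turn": 0},
  {"slide": [0, 0, -0.007], "turn": 0},
  {"slide": [0, 0, 0], "turn": 0},
  {"slide": [0, 0, 0], "turn": 0},
])

```text
time: 11.95
position: [0.5588, 0.0466, 0.1953]
tool_rot: [[-0.0, 0.989, -0.15], [-0.0, -0.15, -0.989], [-1.0, -0.0, 0.0]]
force: [-0.5, 0.4, -0.2]
opening: -0.0002
```

```bash
python3 - <<'E'
from h import *
cv2.imwrite('pics/si9.png',cv2.resize(r.camera('side')[70:290,180:400],None,fx=2.7,fy=2.7,interpolation=cv2.INTER_CUBIC))
cv2.imwrite('pics/sc9.png',cv2.resize(r.camera('scene')[80:320,155:395],None,fx=2.4,fy=2.4,interpolation=cv2.INTER_CUBIC))
E
```

View pics/si9.png

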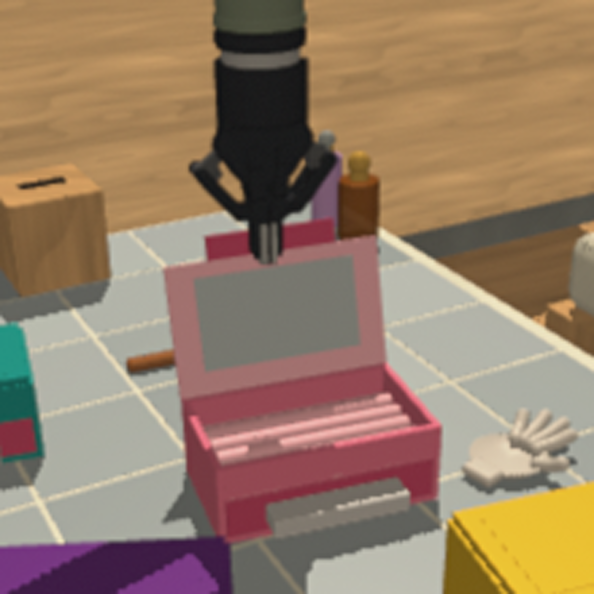

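View pics/sc9.png

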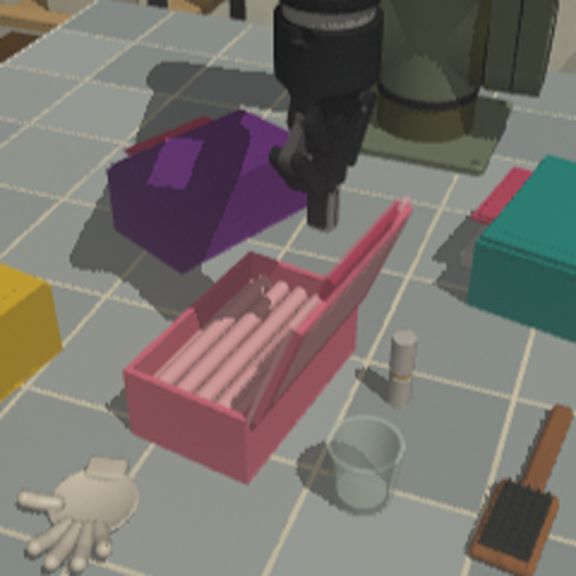

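The lid has fallen past upright and stands away from the fingertip (scene crop, fingertip (322,225), lid edge (405,205)). The tray is still flush. I'll withdraw and measure the lid angle.

Emit:
carry_out([
  {"slide": [0, 0, 0.01], "turn": 0},
  {"slide": [-0.005, 0, 0.015], "turn": 0},
  {"slide": [-0.01, 0, 0.015], "turn": 0},
  {"slide": [-0.01, 0, 0.015], "turn": 0},
  {"slide": [-0.01, 0, 0.015], "turn": 0},
  {"slide": [-0.01, 0, 0.015], "turn": 0},
  {"slide": [-0.01, 0, 0.015], "turn": 0},
  {"slide": [-0.01, 0, 0.015], "turn": 0},
  {"slide": [-0.01, 0, 0.015], "turn": 0},
  {"slide": [-0.01, 0, 0.015], "turn": 0},
  {"slide": [-0.005, 0, 0.01], "turn": 0},
  {"slide": [0, 0, 0], "turn": 0},
  {"slide": [0, 0, 0], "turn": 0},
])

```text
time: 13.13
position: [0.5352, -0.1075, 0.2852]
tool_rot: [[0.0, 0.988, -0.152], [0.001, -0.152, -0.988], [-1.0, -0.0, -0.001]]
force: [-0.6, -0.7, -0.2]
opening: -0.0001
```

```bash
python3 - <<'E'
from h import *
S=r.camera('scene');D=r.camera('side')
cv2.imwrite('pics/sc10r.png',S)
ph=np.radians(81.3);c,s=np.cos(ph),np.sin(ph);R=np.array([[c,-s,0],[s,c,0],[0,0,1]])
def lid(th,q): # q: (dist from hinge, y)
    return R@np.array([.06-q[0]*np.cos(th),q[1],.076+q[0]*np.sin(th)])+[.564,-.0185,0]
def box(n,img,x0,y0,k):
    a=img.copy();a=cv2.resize(a[y0:y0+200,x0:x0+220],None,fx=k,fy=k,interpolation=cv2.INTER_CUBIC)
    for th,col in [(1.95,(0,255,0)),(1.8,(255,0,0))]:
        P=np.array([lid(th,q) for q in [(0,.1),(.12,.1),(.12,-.1),(0,-.1)]])
        p=(proj(n,P)-[x0,y0]+.5)*k-.5
        cv2.polylines(a,[np.round(p).astype(int)],True,col,1)
    P=np.array([R@np.array([-.088,y,z])+[.564,-.0185,0] for y,z in [(.06,.034),(-.06,.034),(-.06,.016),(.06,.016)]])
    p=(proj(n,P)-[x0,y0]+.5)*k-.5
    cv2.polylines(a,[np.round(p).astype(int)],True,(0,255,255),1)
    return a
cv2.imwrite('pics/sc10.png',box('scene',S,170,120,3)); cv2.imwrite('pics/si10.png',box('side',D,190,110,3))
E
```

```text
(no output)
```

View pics/sc10.png

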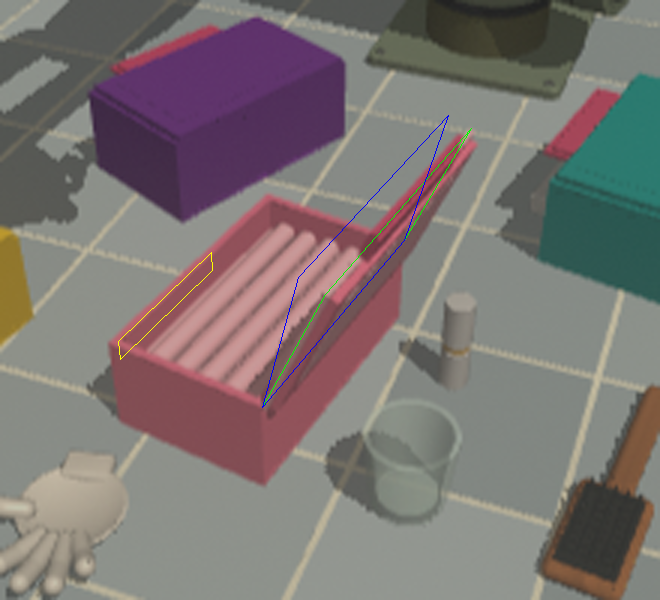

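View pics/si10.png

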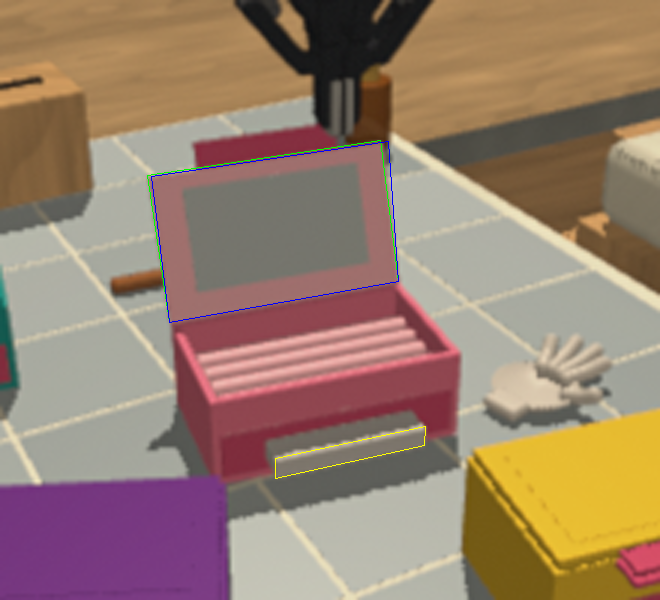

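The lid matches the 1.95 rad outline (green) and the bar matches the home outline (yellow). The hand is clear and the bystanders are in place, so I'm handing in.

```bash
python3 - <<'E'
from workcell import r
print(r.hand_in())
E
```

```text
the job is handed in; nothing more can be done
None
```

The job is handed in: the pink organizer's tray is home and its lid lies thrown back on its stop. The hand-in gives no verdict, so this rests on my own checks.

**What I did:** With the fingers shut, I pushed the tray home by its chrome pull while the lid was still shut, and it met its stop at about 13 N. I then pressed the outside of the fingers on the front of the lip and raised it along its arc. The lid went past upright and fell open on its own, and I withdrew the hand.

**Last checks, from the pictures about 13 s in:**
- **Lid:** it lines up with the outline drawn for 1.95 rad and clearly not with the one for 1.8 rad.
- **Tray:** the pull lines up with the outline for fully home.
- **Bystanders:** the lipstick, votive glass, ring dish and hairbrush look unmoved; I judged this by eye rather than measuring.
- **Hand:** it is clear of everything, with only noise-level force readings (under 1 N).

No check failed or disagreed. An early wrist-camera reading put the lip about 8 mm too far forward because the tray's front plate overlapped it in the picture. I used the two-camera fit instead, and contact with the lip bore it out.

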